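# Right the toppled packing basket and load a tape roll

## Task

The small slotted packing basket has been knocked over onto its side. Stand it upright on the table again, then take the upper tape roll off the spindle of the tape stand and put it in the basket. Leave the other roll on its stand, and do not disturb the museum pieces on the table.

Things in the scene. Friction and masses are not known exactly. Their poses are not given: they have to be found in the camera images.
- basket: Slotted grey plastic basket, open on top, about 0.3 kg; outside 140 (its x) by 200 (its y) by 120 mm high (its z); walls 4 mm, thickened outside to 8 mm over the top 14 mm, floor 5 mm. Origin: centre of its underside; +z points out of its mouth. It starts lying on its -x long wall, mouth facing the robot within about 30 degrees, origin 70 mm above the table.
- basket_mouth (a point): Centre of the basket's mouth, in the plane of the rim (120 mm from its origin along z). As it lies, the upper rim is 140 mm above the table. Centre of mass about 45 mm from the underside: a level push of 1 to 2 N on the upper rim, from the mouth towards the floor, rolls it over the floor's lower edge onto its base, to stand just beyond that edge; the rim rises to 184 mm on the way.
- stand: Tape stand, loose, 0.9 kg: dark steel disc foot 110 mm across, 12 mm thick, with an upright plain steel spindle 16 mm thick; two tape rolls sit on it, one on the other. Origin: centre of the foot's underside, z along the spindle. It stands on the other side (left or right) of the robot's middle line from the basket.
- stand_tip (a point): Top centre of the spindle, 86 mm above the table.
- roll_top: Upper roll of cream linen tape, hard wound on a card core, 64 mm across, 25 mm high, bore 26 mm, 50 g. Origin at the centre of its underside (37 mm above the table at the start), z along its bore. The spindle stands 24 mm above its top face.
- roll_top_mid (a point): Centre of the upper roll, halfway up its bore (12.5 mm above its origin).
- roll_low: Lower, partly used roll, 52 mm across, 25 mm high, bore 26 mm, lying on the foot under the upper one. Origin at the centre of its underside.
- drum: Museum piece: flat round frame drum, dark, 210 mm across, 55 mm high, lying flat at the right. Origin at the centre of its underside.
- rattle: Museum piece: pale gourd rattle, 84 mm thick, with a stick through it, about 210 mm long (its x) in all, lying in a low white foam cradle at the left. Origin under the middle of the gourd, 12 mm above the table.
- pipe: Museum piece: small terracotta animal pipe, 140 mm long (its x), 50 mm high, lying crossways at the far middle of the table. Origin at its underside, near its middle.
There are look-alikes about, which are no part of the job. What is shaped like the roll_top but blue or orange is not meant.

How it is judged:
On the way, in this order (a step that is already met when the one before it is completed fails the run):
1. the basket stands upright on the table while the upper roll is still on the spindle (angle between basket's own z axis and vertical below 0.08 rad and height (world z) of basket below 0.01 m and horizontal distance between roll_top_mid and stand below 0.015 m and height (world z) of roll_top_mid below 0.07 m), for 0.2 s.
2. the upper roll has been slid up clear of the spindle (height (world z) of roll_top above 0.088 m).
At the end, for the whole second after the job is handed in: The basket stands upright on the table (within 4.5 degrees) and at rest; the upper roll lies inside it (its centre less than 60 mm above the basket's underside and within the walls) at rest; the tape stand is upright on the table with the lower roll still on it (angle between each of basket, stand's own z axis and vertical below 0.08 rad and height (world z) of each of basket, stand below 0.01 m and linear speed of each of basket, roll_top below 0.02 m/s and x of roll_top_mid in the frame of basket between -0.06 and 0.06 m and y of roll_top_mid in the frame of basket between -0.09 and 0.09 m and z of roll_top_mid in the frame of basket below 0.06 m and horizontal distance between roll_low and stand below 0.015 m and height (world z) of roll_low below 0.03 m); the robot touches nothing.
It fails at once if a museum piece (drum, rattle or pipe) is moved by more than 20 mm (distance of any of drum, rattle, pipe from where it was at the start of the episode above 0.02 m).
It also fails if it takes over 59 s, if anything falls off the work surface, if the arm or the gripper's body presses on something with over 40 N, if the wrist force passes 120 N, or if a joint passes its speed limit or range.

## Robot

A 6-joint arm with a two-finger parallel gripper is mounted at the origin on the work surface. World frame = base frame: x ahead of the robot, y to its left, z up, the work surface at z = 0. Lengths are in m, angles in rad, forces in N, time in s.
With the tool pointing down it reaches from about 0.425 to 0.95 m from the base axis. Payload 3.5 kg.
Tool frame: the origin (TCP) lies between the finger pads; the fingertips stand 19 mm ahead of it and the grasp point (between the pads) is the TCP; z points along the fingers, y is the line along which they close (so a half turn about z gives the same grasp; the last joint's range is limited). The gripper opens to 85 mm and grips with 20 to 120 N. Pads are 22 mm wide; open, the fingers measure 114 mm over their backs; the gripper's body (76 mm by 85 mm) begins 54 mm behind the grasp point. The pads swing forward as they close: fully open they stand 13 mm farther back than shut.
Start: joints at [-1.42, 0.286, 1.577, -0, 1.279, -0.15], TCP at [0.2, -0.645, 0.25] pointing down, gripper open.
Joint ranges: [-2.77, 2.77], [-0.9, 2.22], [0.21, 2.48], [-1.53, 4.67], [0.24, 2.81], [-2.84, 2.84]. Speed limits (rad/s): [2.79, 2.79, 3.14, 3.14, 3.14, 3.14].

## Interface

Orientations are given as a unit quaternion [x, y, z, w].
In Python, from plant import monitor, eyes, ctrl gives the robot as it stands.
- The arm moves only by the shell command python3 -m handwheel 'ROWS' [FORCE]. ROWS is JSON, a list of rows, each a list of 7 numbers: the shift along the tool's x, y, z in units of 40 cm (1.0 is 40 cm), then the turn, a rotation vector about the tool's x, y, z in units of pi rad (1.0 is pi rad), then the opening, from -1 (shut) to 1 (fully open). A call has 1 to 12 rows; each row is the pose to reach, as a shift and turn from the pose commanded when the call began, along the tool's axes at that moment, turning the shorter way round; what a row does not reach only later rows make up. A row lasts 1/8 s, in which the tool goes at most 62.5 mm and 10.7 degrees, less where a joint would pass 70% of its speed; a pose out of reach is approached as far as the arm can. A call with a number of a shift or a turn outside -1 to 1 is refused whole. A call with a gripper value outside its range is refused whole. The fingers move at their own pace and stop on an object; FORCE is the grip in N (left out, the last holds). Time passes only in rows, so rows that repeat a pose let the fingers close. It gives the time, the measured TCP pose, the force, the opening and the grip force at its end, in the units of the state.
- monitor.get_state(): the state, without advancing time (a new reading comes with each control period).
- eyes.read_camera(name): name is "scene" or "top" or "wrist"; returns the picture (420x560x3 uint8, red, green, blue); there is no depth.
- eyes.camera_params(name): a dict with "K" (3x3 intrinsics, pixels), "R" (3x3) and "t" (3): a world point X has camera coordinates R X + t. Camera axes: x right, y down, z forward; pixel columns grow to the right and rows downward; lengths in m; the calibration is good to about 2 mm. The wrist camera is an equidistant fisheye: a pixel r from the principal point sees the ray r / f radians off the axis. A picture is of the moment at which its call begins: read the wrist's pose just before it. camera_params takes no time and is no camera call; for the wrist camera it gives the pose at the moment of the call.
- ctrl.sign_off(): hands the job in; it is judged then, once.
The state is a dict: "time": time; "qpos": joint angles; "dq": joint speeds; "joint_efforts": joint torques, N m; "eef_pos": TCP position; "tcp_rot": TCP orientation; "contact_force": force on the tool from outside, world axes, zero at the start; "wrist_torque": the same for the moment, N m; "opening": opening from 0.0 (shut) to 1.0 (fully open); "finger_force": force on a finger pad.
Only numpy, scipy, OpenCV 4.12 (cv2) and the standard library are available. Lean on these libraries where they do the work, as an engineer would, in place of code of your own. Each camera call takes 0.05 s, during which the arm holds its last target. There are 200 camera calls.

## Working session

There is one attempt and no reset: what is moved stays moved. The work goes in short steps, Python scripts to look and compute and a shell command to move; the robot and the scene stay as the last step left them, time stands still between calls to the robot, and variables do not carry over. Pictures are saved under pics/ and viewed, at most 10 in all, crops included, and the job is handed in when it is done.

```bash
mkdir -p pics
python3 - <<'E'
from plant import monitor, eyes
import cv2
for n in("scene","top"):
    im=eyes.read_camera(n); cv2.imwrite(f"pics/{n}0.png",im[:,:,::-1])
    p=eyes.camera_params(n); print(n,p)
s=monitor.get_state();print(s)
E
```

```text
scene {'K': array([[379.65447053,   0.        , 275.84886696],
       [  0.        , 379.65447053, 208.00747028],
       [  0.        ,   0.        ,   1.        ]]), 'R': array([[-0.71187004,  0.70212564,  0.01614387],
       [ 0.37896452,  0.40337404, -0.8328717 ],
       [-0.5912926 , -0.58677846, -0.5532306 ]]), 't': array([ 0.4201402 , -0.13856448,  1.48929608])}
top {'K': array([[424.16872735,   0.        , 283.07612986],
       [  0.        , 424.16872735, 204.07368822],
       [  0.        ,   0.        ,   1.        ]]), 'R': array([[-0.0186375 , -0.99972594,  0.01416657],
       [-0.98009314,  0.01546667, -0.19793489],
       [ 0.19766154, -0.01757357, -0.98011279]]), 't': array([-0.01468007,  0.60023544,  1.31791805])}
{'time': 0.1, 'qpos': array([-1.42001387e+00,  2.87126736e-01,  1.57808923e+00,  8.08291087e-06,
        1.27860191e+00, -1.49988778e-01]), 'dq': array([-3.93154617e-04, -1.35895358e-04, -3.26834853e-03,  7.60356038e-05,
       -4.56122080e-04,  6.43474266e-04]), 'joint_efforts': array([ 9.26546927e-04, -4.07294655e+01, -2.93697488e+01, -1.46601615e-04,
        3.42004590e-03,  3.32817997e-06]), 'eef_pos': array([ 0.19992295, -0.64410946,  0.2490206 ]), 'tcp_rot': array([ 9.88712941e-01,  1.49818162e-01,  3.42732758e-06, -1.11261333e-03]), 'contact_force': array([-0.0230331 ,  0.08826626,  0.42593022]), 'wrist_torque': array([-0.00052107,  0.02830624, -0.00559609]), 'finger_force': 0.0, 'opening': 0.9999099283493507}
```

View pics/top0.png

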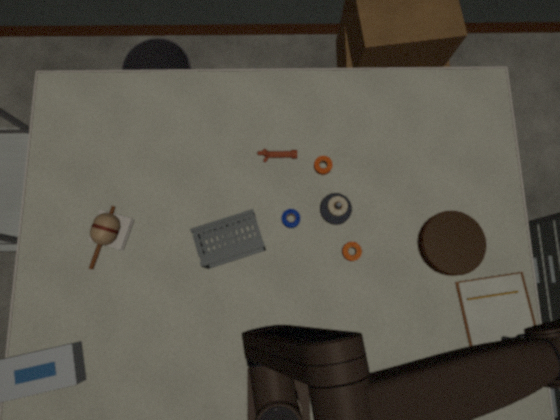

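View pics/scene0.png

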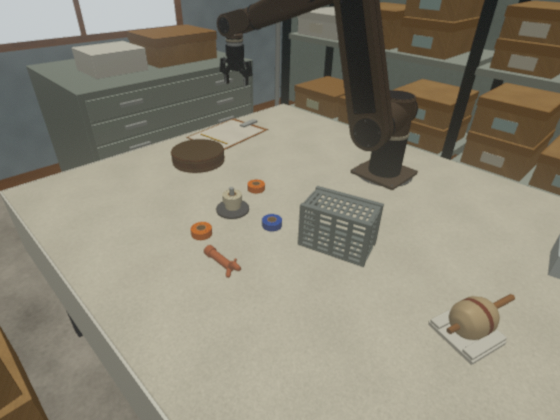

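The top view shows the basket at about (228,238). The cream roll on the dark foot is at (338,207). Candidates for the roll: cream at (338,207), blue ring (291,218), orange rings (323,165) and (351,251). I choose the cream one, because it sits on the spindle of the dark foot. The drum is at (452,242), the rattle at (105,230) and the pipe at (278,154).

```bash
cat > h.py <<'E'
import numpy as np, cv2
from plant import monitor, eyes
from scipy.spatial.transform import Rotation as Ro
def ray(n,uv,P=None):
    P=P or eyes.camera_params(n); d=np.linalg.inv(P["K"])@[*uv,1.]
    return -P["R"].T@P["t"], P["R"].T@d
def plane(n,uv,z):
    c,d=ray(n,uv); return c+d*(z-c[2])/d[2]
def pix(n,X):
    P=eyes.camera_params(n); q=P["K"]@(P["R"]@np.asarray(X)+P["t"]); return q[:2]/q[2]
def togo(X,quat=None):
    s=monitor.get_state(); R=Ro.from_quat(s["tcp_rot"])
    sh=R.inv().apply(np.asarray(X)-s["eef_pos"])/.4
    tu=(R.inv()*Ro.from_quat(quat)).as_rotvec()/np.pi if quat is not None else np.zeros(3)
    return np.round(np.r_[sh,tu],4)
E
python3 - <<'E'
from h import *
im=cv2.imread("pics/top0.png")
a=cv2.resize(im[195:285,175:285],None,fx=3.6,fy=6*.6,interpolation=cv2.INTER_CUBIC)
b=cv2.resize(im[180:270,275:385],None,fx=3.6,fy=3.6,interpolation=cv2.INTER_CUBIC)
cv2.imwrite("pics/crop1.png",cv2.convertScaleAbs(np.hstack([a,b]),alpha=1.5))
hsv=cv2.cvtColor(im,cv2.COLOR_BGR2HSV)
for p in [(338,207),(336,199),(332,206),(326,208),(345,210),(240,215),(220,262),(150,180)]: print(p,hsv[p[1],p[0]])
E
```

```text
(338, 207) [38 23 44]
(336, 199) [ 20  51 121]
(332, 206) [ 20  63 117]
(326, 208) [130  19  41]
(345, 210) [ 19  56 110]
(240, 215) [30 14 73]
(220, 262) [42 16 78]
(150, 180) [ 25  37 117]
```

View pics/crop1.png

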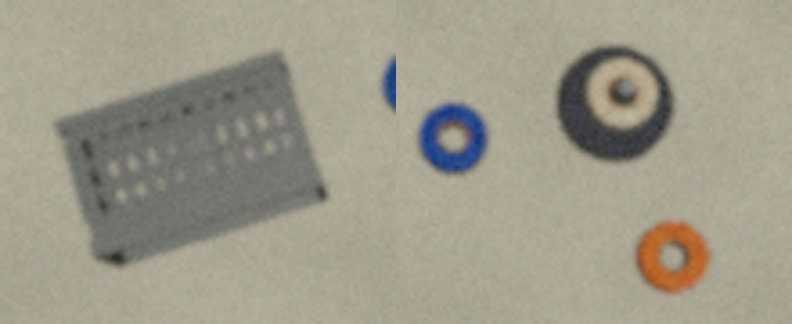

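The crop confirms the cream roll on the spindle, with the tip at about (338.5,205) and the foot centre at (335.5,208.5). The blue and orange rings lie flat on the table. The basket's near rim edge runs from (201,266) to (265,249).

Run:
```python
from h import *
im=cv2.imread("pics/top0.png"); hsv=cv2.cvtColor(im,cv2.COLOR_BGR2HSV)
def cen(m):
    n,l,st,c=cv2.connectedComponentsWithStats(m.astype(np.uint8)); i=1+np.argmax(st[1:,4]); return c[i],st[i,4],l==i
sub=np.zeros(im.shape[:2],bool); sub[185:230,312:360]=1
dark=sub&(hsv[...,2]<75); foot=cen(dark)
cn,_=cv2.findContours(foot[2].astype(np.uint8),0,1); 
h=cv2.convexHull(max(cn,key=len)); e=cv2.fitEllipse(h); print("foot ell",e, plane("top",e[0],.012), "2a", [plane("top",(e[0][0]+d,e[0][1]),.012)[1] for d in(-e[1][0]/2,e[1][0]/2)])
crm=sub&(hsv[...,1]>42)&(hsv[...,2]>85)&(hsv[...,0]>12)
# roll within foot hull
hm=cv2.fillConvexPoly(np.zeros(im.shape[:2],np.uint8),h,1)>0
r=(hm&(hsv[...,2]>80)); r=cen(r); cn,_=cv2.findContours(r[2].astype(np.uint8),0,1); e=cv2.minEnclosingCircle(max(cn,key=len)); print("roll",e,plane("top",e[0],.062))
print("tip",plane("top",(338.3,204.9),.086))
# basket
sub[:]=0; sub[195:285,178:278]=1
m=sub&(hsv[...,1]<27)&(hsv[...,2]<100)
m=cv2.morphologyEx(m.astype(np.uint8),cv2.MORPH_CLOSE,np.ones((7,7))); b=cen(m); cn,_=cv2.findContours(b[2].astype(np.uint8),0,1); h=cv2.convexHull(max(cn,key=len))
print(cv2.approxPolyDP(h,3,True).reshape(-1,2), cv2.boxPoints(cv2.minAreaRect(h)))
for uv in [(201.4,265.8),(265.3,249.2),(252.8,209.4),(191.1,229.7)]: print(uv,plane("top",uv,.14).round(4))
print("cam",ray("top",(1,1))[0])
for n,uv,z in [("drum",(452,242),.05),("rattle",(105,230),.05),("pipe",(278,154),.03),("blue",(291,218),.02),("or",(323,165),.02),("or2",(351,251),.02)]: print(n,plane("top",uv,z).round(3))
```

```text
foot ell ((335.220703125, 208.34315490722656), (31.24634552001953, 31.76433563232422), 113.98623657226562) [ 0.59217907 -0.20099612  0.012     ] 2a [np.float64(-0.1483816478790151), np.float64(-0.2536666301248607)]
roll ((337.37322998046875, 205.26055908203125), 9.888721466064453) [ 0.5927956  -0.20128275  0.062     ]
tip [ 0.58920061 -0.20072982  0.086     ]
[[252 209]
 [265 249]
 [212 267]
 [200 265]
 [190 229]] [[188.40343 228.10176]
 [252.76079 207.87517]
 [266.08173 250.26003]
 [201.72438 270.48663]]
(201.4, 265.8) [0.4011 0.2218 0.14  ]
(265.3, 249.2) [0.447  0.0321 0.14  ]
(252.8, 209.4) [0.5687 0.0689 0.14  ]
(191.1, 229.7) [0.5095 0.2548 0.14  ]
cam [ 3.27511331e-01 -7.99159843e-04  1.41072384e+00]
drum [ 0.468 -0.569  0.05 ]
rattle [0.526 0.549 0.05 ]
pipe [ 0.78  -0.012  0.03 ]
blue [ 0.56  -0.051  0.02 ]
or [ 0.742 -0.165  0.02 ]
or2 [ 0.447 -0.246  0.02 ]
```

Run:
```python
from h import *
s=monitor.get_state();R=Ro.from_quat(s["tcp_rot"]);print(R.as_matrix().round(3))
print(togo([.55,-.25,.26])); print((togo([.406,.122,.26])-togo([.55,-.25,.26])))
```

```text
[[ 0.955  0.296 -0.   ]
 [ 0.296 -0.955  0.002]
 [ 0.    -0.002 -1.   ]]
[ 1.1278 -0.6818 -0.0256  0.      0.      0.    ]
[-0.0683 -0.9949  0.0022  0.      0.      0.    ]
```

```bash
python3 -m handwheel '[[1,-0.68,-0.03,0,0,0,1],[1,-0.68,-0.03,0,0,0,1],[1,-0.68,-0.03,0,0,0,1],[1,-0.68,-0.03,0,0,0,1],[1,-0.68,-0.03,0,0,0,1],[1,-0.68,-0.03,0,0,0,1],[1,-0.68,-0.03,0,0,0,1],[1,-0.68,-0.03,0,0,0,1],[1,-0.68,-0.03,0,0,0,1],[1,-0.68,-0.03,0,0,0,1]]' 
python3 -m handwheel '[[0.06,-1,0,0,0,0,1],[0.06,-1,0,0,0,0,1],[0.06,-1,0,0,0,0,1],[0.06,-1,0,0,0,0,1],[0.06,-1,0,0,0,0,1],[0.06,-1,0,0,0,0,1],[0.06,-1,0,0,0,0,1],[0.06,-1,0,0,0,0,1],[0.06,-1,0,0,0,0,1],[0.06,-1,0,0,0,0,1]]'
python3 -c "
from h import *
print(togo([.406,.122,.26]),monitor.get_state()['qpos'])"
```

```text
time: 1.35
eef_pos: [0.5011, -0.2664, 0.2618]
tcp_rot: [0.989, 0.15, -0.001, -0.0]
contact_force: [0.0, 0.6, 0.2]
opening: 1.001
finger_force: 0.0
time: 2.6
eef_pos: [0.4063, 0.1214, 0.2622]
tcp_rot: [0.989, 0.149, -0.0, 0.0]
contact_force: [0.3, -0.1, -0.3]
opening: 0.997
finger_force: 0.0
[-0.0004 -0.0016  0.0056  0.      0.      0.    ] [ 5.03320204e-02 -3.10191824e-01  2.14561135e+00 -2.81586697e-04
  1.30636177e+00  1.32300899e+00]
```

```bash
python3 -m handwheel '[[-0.015,0,0.1,0,0,0,1],[-0.015,0,0.2,0,0,0,1],[-0.015,0,0.26,0,0,0,1],[-0.015,0,0.29,0,0,0,1],[-0.015,0,0.33,0,0,0,1],[-0.015,0,0.33,0,0,0,1],[-0.015,0,0.33,0,0,0,1]]'
python3 - <<'E'
from h import *
for n in("top","scene"):
    im=eyes.read_camera(n)[:,:,::-1]; cv2.imwrite(f"pics/{n}1.png",im)
t=cv2.imread("pics/scene1.png")[150:290,270:430]
w=eyes.read_camera("wrist")[:,:,::-1]
cv2.imwrite("pics/c2.png",np.hstack([cv2.resize(t,(400,350)),cv2.resize(w,(400,350))]))
E
```

```text
time: 3.48
eef_pos: [0.4008, 0.121, 0.1311]
tcp_rot: [0.989, 0.15, 0.001, 0.0]
contact_force: [-0.3, 0.1, -0.0]
opening: 0.997
finger_force: 0.0
```

View pics/c2.png

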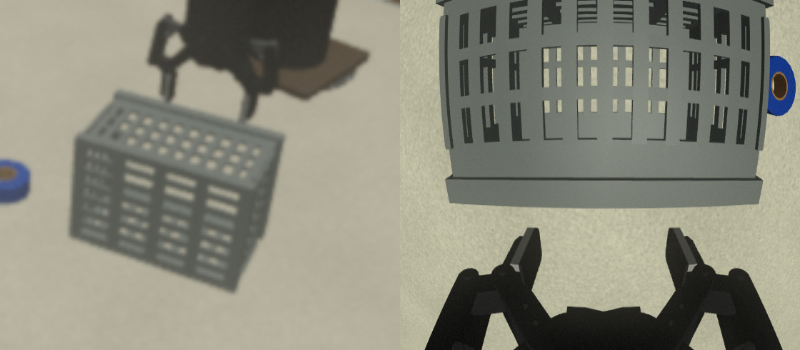

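The wrist and scene views show the open fingers just in front of the rim, square to it and centred. I push forward, rising along the rim's arc.

```bash
python3 -m handwheel '[[0.03,0,0,0,0,0,1],[0.06,0,-0.02,0,0,0,1],[0.09,0,-0.04,0,0,0,1],[0.12,0,-0.055,0,0,0,1],[0.15,0,-0.07,0,0,0,1],[0.18,0,-0.085,0,0,0,1],[0.21,0,-0.1,0,0,0,1],[0.23,0,-0.105,0,0,0,1]]'
python3 - <<'E'
from h import *
for n in("top","scene"):
    im=eyes.read_camera(n)[:,:,::-1]; cv2.imwrite(f"pics/{n}2.png",im)
t=cv2.imread("pics/scene2.png")[150:290,270:430]
w=cv2.imread("pics/top2.png")[180:300,170:307]
cv2.imwrite("pics/c3.png",np.hstack([cv2.resize(t,(400,350)),cv2.resize(w,(400,350))]))
E
```

```text
time: 4.62
eef_pos: [0.4891, 0.1485, 0.1729]
tcp_rot: [0.989, 0.15, 0.001, 0.0]
contact_force: [0.4, -0.4, -0.9]
opening: 0.999
finger_force: 0.1
```

View pics/c3.png

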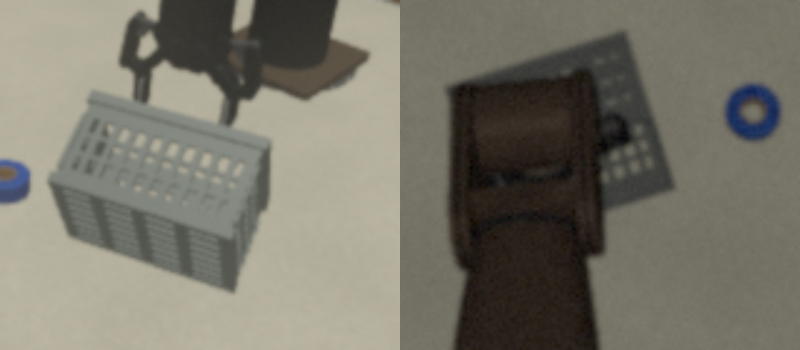

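The basket is part-tipped about its lower floor edge and both fingers bear on the rim. I continue.

```bash
python3 -m handwheel '[[0.03,0,-0.01,0,0,0,1],[0.06,0,-0.015,0,0,0,1],[0.08,0,-0.015,0,0,0,1],[0.1,0,-0.015,0,0,0,1],[0.12,0,-0.015,0,0,0,1],[0.12,0,-0.015,0,0,0,1],[0.12,0,-0.1,0,0,0,1],[0.12,0,-0.2,0,0,0,1],[0.12,0,-0.25,0,0,0,1],[0.12,0,-0.25,0,0,0,1]]'
python3 - <<'E'
from h import *
for n in("top","scene","wrist"):
    im=eyes.read_camera(n)[:,:,::-1]; cv2.imwrite(f"pics/{n}3.png",im)
t=cv2.imread("pics/scene3.png")[120:360,150:430]
cv2.imwrite("pics/c4.png",np.hstack([cv2.resize(t,(400,350)),cv2.resize(im,(400,350))]))
E
```

```text
time: 5.98
eef_pos: [0.5345, 0.1626, 0.2739]
tcp_rot: [0.989, 0.15, 0.002, 0.0]
contact_force: [0.2, 0.5, -0.2]
opening: 1.001
finger_force: 0.0
```

View pics/c4.png

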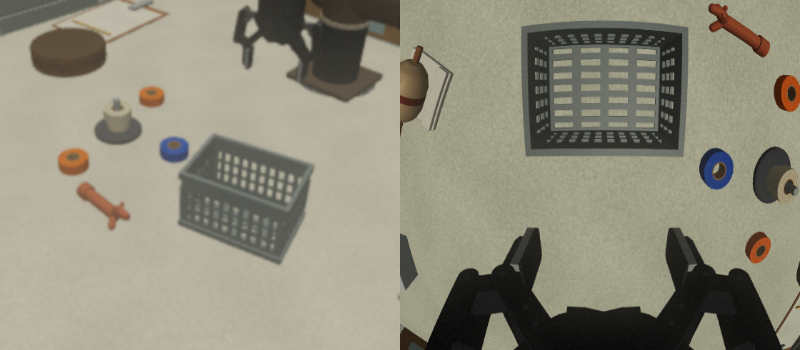

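The basket now stands upright, well clear of the rattle, pipe and blue ring. Next I go above the stand.

```bash
python3 -c "
from h import *
print(togo([.5915,-.201,.17]))"
```

```text
[-0.1284  0.9112  0.2502  0.      0.      0.    ]
```

```bash
python3 -m handwheel '[[-0.13,0.91,0,0,0,0,1],[-0.13,0.91,0,0,0,0,1],[-0.13,0.91,0,0,0,0,1],[-0.13,0.91,0,0,0,0,1],[-0.13,0.91,0,0,0,0,1],[-0.13,0.91,0,0,0,0,1],[-0.13,0.91,0.1,0,0,0,1],[-0.13,0.91,0.2,0,0,0,1],[-0.13,0.91,0.25,0,0,0,1],[-0.13,0.91,0.25,0,0,0,1]]'
python3 - <<'E'
from h import *
im=eyes.read_camera("top"); cv2.imwrite("pics/top4.png",im[:,:,::-1])
sc=eyes.read_camera("scene")[:,:,::-1]; cv2.imwrite("pics/scene4.png",sc)
s=monitor.get_state(); P=eyes.camera_params("wrist")
w=eyes.read_camera("wrist")[:,:,::-1]; cv2.imwrite("pics/wrist4.png",w)
cv2.imwrite("pics/c5.png",np.hstack([cv2.resize(w,(480,360)),cv2.convertScaleAbs(cv2.resize(im[180:300,180:300,::-1],(320,360)),alpha=1.5)]))
def wpix(X):
    q=P["R"]@np.asarray(X)+P["t"]; th=np.arctan2(np.hypot(*q[:2]),q[2]); f=P["K"][0,0]; return P["K"][:2,2]+f*th*q[:2]/np.hypot(*q[:2])
print(s["eef_pos"],P["K"])
for z in(.086,.062,.012): print(z,wpix([.5915,-.201,z]))
hsv=cv2.cvtColor(w,cv2.COLOR_BGR2HSV); u,v=wpix([.5915,-.201,.062]).astype(int)
print(hsv[v-60:v+61:10,u,:].tolist())
E
```

```text
time: 7.38
eef_pos: [0.5907, -0.1997, 0.1694]
tcp_rot: [0.989, 0.15, -0.002, -0.002]
contact_force: [-0.1, -0.8, -0.4]
opening: 0.999
finger_force: 0.0
[ 0.59272891 -0.20063752  0.17339997] [[325.1922621    0.         284.63143497]
 [  0.         325.1922621  211.18024523]
 [  0.           0.           1.        ]]
0.086 [284.6385988  228.34454027]
0.062 [284.61662843 216.55593806]
0.012 [284.58166049 197.76914211]
[[110, 14, 54], [132, 23, 55], [26, 53, 169], [26, 54, 162], [20, 85, 141], [21, 33, 54], [23, 31, 75], [56, 15, 119], [24, 65, 161], [25, 60, 170], [28, 42, 157], [28, 43, 159], [29, 41, 161]]
```

View pics/c5.png

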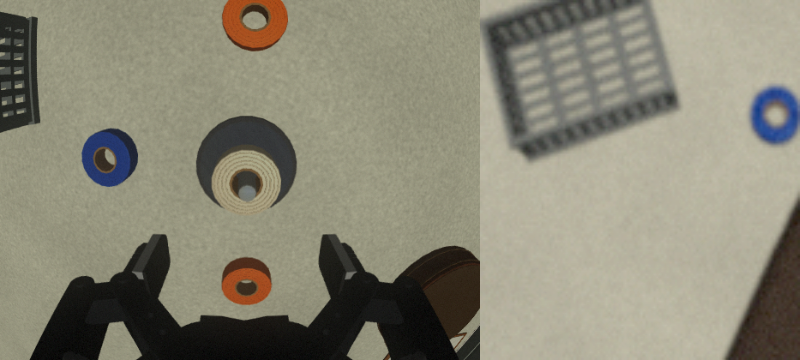

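The wrist view shows the cream roll centred between the fingers at about (288,211) full-size, with the spindle tip at (288,224). That is a correction of about 2 to 3 mm ahead. I descend and grip gently.

```bash
python3 -m handwheel '[[0.006,0.002,0.1,0,0,0,1],[0.006,0.002,0.18,0,0,0,1],[0.006,0.002,0.25,0,0,0,1],[0.006,0.002,0.29,0,0,0,1],[0.006,0.002,0.315,0,0,0,1],[0.006,0.002,0.315,0,0,0,1],[0.006,0.002,0.315,0,0,0,0.2],[0.006,0.002,0.315,0,0,0,0.2],[0.006,0.002,0.315,0,0,0,0.2],[0.006,0.002,0.315,0,0,0,0.2],[0.006,0.002,0.315,0,0,0,0.2],[0.006,0.002,0.315,0,0,0,0.2]]' 25
```

```text
time: 9.02
eef_pos: [0.5956, -0.2012, 0.048]
tcp_rot: [0.989, 0.15, 0.001, 0.001]
contact_force: [-1.5, 1.4, 5.8]
opening: 0.743
finger_force: 28.0
```

Run:
```python
from h import *
s=monitor.get_state(); print(s["opening"],s["finger_force"],s["eef_pos"])
im=cv2.imread("pics/top4.png"); hsv=cv2.cvtColor(im,cv2.COLOR_BGR2HSV)
m=((hsv[...,1]<27)&(hsv[...,2]<100)).astype(np.uint8); m[:165]=0;m[275:]=0;m[:,:160]=0;m[:,272:]=0
m=cv2.morphologyEx(m,cv2.MORPH_CLOSE,np.ones((7,7)))
cn,_=cv2.findContours(m,0,1); h=cv2.convexHull(max(cn,key=cv2.contourArea))
a=cv2.approxPolyDP(h,4,True).reshape(-1,2); print(a.tolist())
for p in a: print(p,plane("top",p,.12).round(3),plane("top",p,0).round(3))
```

```text
0.7433514412990495 28.03082501515746 [ 0.59563347 -0.20116127  0.04799204]
[[239, 169], [253, 216], [199, 233], [191, 229], [179, 188]]
[239 169] [0.703 0.113 0.12 ] [0.738 0.123 0.   ]
[253 216] [0.552 0.07  0.12 ] [0.573 0.076 0.   ]
[199 233] [0.502 0.234 0.12 ] [0.518 0.256 0.   ]
[191 229] [0.514 0.259 0.12 ] [0.532 0.283 0.   ]
[179 188] [0.644 0.3   0.12 ] [0.673 0.327 0.   ]
```

Grip confirmed: opening 63 mm, 28 N. Lift straight up.

```bash
python3 -m handwheel '[[0,0,-0.03,0,0,0,0.2],[0,0,-0.08,0,0,0,0.2],[0,0,-0.14,0,0,0,0.2],[0,0,-0.2,0,0,0,0.2],[0,0,-0.28,0,0,0,0.2],[0,0,-0.38,0,0,0,0.2],[0,0,-0.46,0,0,0,0.2],[0,0,-0.46,0,0,0,0.2]]'
python3 - <<'E'
from h import *
w=eyes.read_camera("wrist")[:,:,::-1]; s=eyes.read_camera("scene")[:,:,::-1]
cv2.imwrite("pics/c6.png",np.hstack([cv2.resize(w,(400,350)),cv2.resize(s[120:360,150:430],(400,350))]))
print(togo([.603,.184,.23]))
E
```

```text
time: 10.02
eef_pos: [0.5962, -0.2014, 0.2352]
tcp_rot: [0.989, 0.15, 0.003, 0.002]
contact_force: [-0.2, 0.5, -0.3]
opening: 0.744
finger_force: 27.8
[ 3.058e-01 -9.113e-01  5.000e-04  0.000e+00  0.000e+00  0.000e+00]
```

View pics/c6.png

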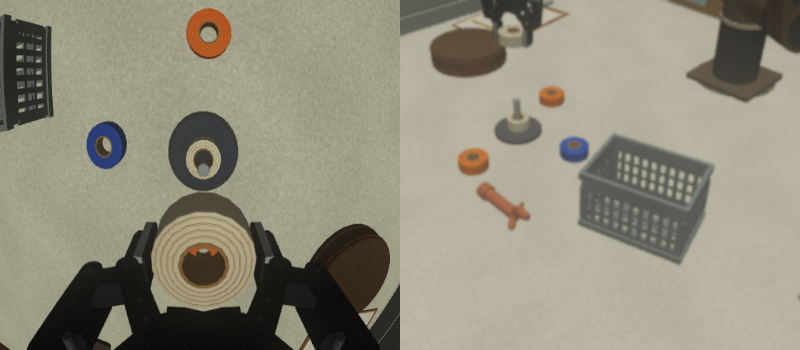

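The upper roll is held clear and the lower roll stays on the stand. Carry it to the basket.

```bash
python3 -m handwheel '[[0.306,-0.91,0,0,0,0,0.2],[0.306,-0.91,0,0,0,0,0.2],[0.306,-0.91,0,0,0,0,0.2],[0.306,-0.91,0,0,0,0,0.2],[0.306,-0.91,0,0,0,0,0.2],[0.306,-0.91,0,0,0,0,0.2],[0.306,-0.91,0,0,0,0,0.2],[0.306,-0.91,0,0,0,0,0.2],[0.306,-0.91,0,0,0,0,0.2],[0.306,-0.91,0,0,0,0,0.2]]'
python3 - <<'E'
from h import *
w=eyes.read_camera("wrist")[:,:,::-1]
cv2.imwrite("pics/c7.png",w)
E
```

```text
time: 11.38
eef_pos: [0.6038, 0.1817, 0.2301]
tcp_rot: [0.989, 0.149, -0.0, 0.0]
contact_force: [0.2, 0.2, -0.9]
opening: 0.741
finger_force: 27.9
```

View pics/c7.png

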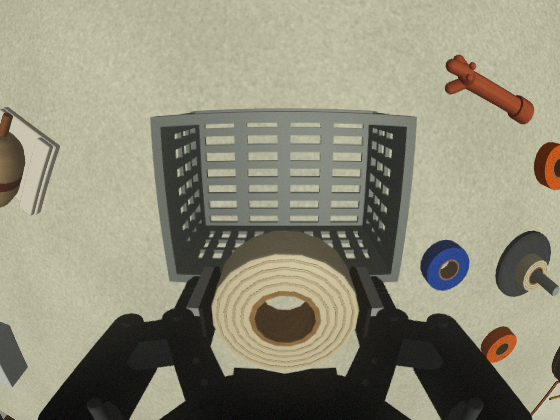

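The basket mouth has corners at about (152,117), (416,117), (400,281) and (172,281). The roll is held above it, and I check the centre by rays.

Run:
```python
from h import *
P=eyes.camera_params("wrist"); c=-P["R"].T@P["t"]; Q=[]
for uv in [(152,117),(416,117),(400,281),(172,281)]:
    e=(np.array(uv)-P["K"][:2,2]); r=np.hypot(*e); th=r/P["K"][0,0]
    d=P["R"].T@np.r_[e/r*np.sin(th),np.cos(th)]; Q.append(c+d*(.12-c[2])/d[2])
Q=np.array(Q); print(Q.round(3),Q.mean(0), monitor.get_state()["eef_pos"],togo(Q.mean(0)*[1,1,0]+[0,0,.045]))
```

```text
[[0.649 0.3   0.12 ]
 [0.707 0.111 0.12 ]
 [0.575 0.067 0.12 ]
 [0.516 0.258 0.12 ]] [0.61181445 0.1840419  0.12      ] [0.6038327  0.18182948 0.23024154] [0.0208 0.0005 0.4631 0.     0.     0.    ]
```

```bash
python3 -m handwheel '[[0.02,0,0.1,0,0,0,0.2],[0.02,0,0.2,0,0,0,0.2],[0.02,0,0.3,0,0,0,0.2],[0.02,0,0.38,0,0,0,0.2],[0.02,0,0.45,0,0,0,0.2],[0.02,0,0.49,0,0,0,0.2],[0.02,0,0.49,0,0,0,0.2],[0.02,0,0.49,0,0,0,0.75],[0.02,0,0.49,0,0,0,0.75],[0.02,0,0.49,0,0,0,0.75],[0.02,0,0.49,0,0,0,0.75]]'
python3 -m handwheel '[[0,0,-0.05,0,0,0,0.75],[0,0,-0.15,0,0,0,0.75],[0,0,-0.3,0,0,0,0.75],[0,0,-0.45,0,0,0,0.75],[0,0,-0.6,0,0,0,0.75],[0,0,-0.6,0,0,0,0.75],[0,0,-0.6,0,0,0,0.75],[0,0,-0.6,0,0,0,0.75]]'
python3 - <<'E'
from h import *
w=eyes.read_camera("wrist")[:,:,::-1]; s=eyes.read_camera("scene")[:,:,::-1]
cv2.imwrite("pics/c8.png",np.hstack([cv2.resize(w,(400,350)),cv2.resize(s[120:360,150:430],(400,350))]))
E
```

```text
time: 12.8
eef_pos: [0.6115, 0.1857, 0.0349]
tcp_rot: [0.989, 0.15, 0.0, 0.0]
contact_force: [0.0, -0.2, 0.1]
opening: 0.875
finger_force: 0.0
time: 13.8
eef_pos: [0.6102, 0.1855, 0.2722]
tcp_rot: [0.989, 0.15, -0.002, -0.0]
contact_force: [-0.3, -0.0, 0.4]
opening: 0.873
finger_force: 0.0
```

View pics/c8.png

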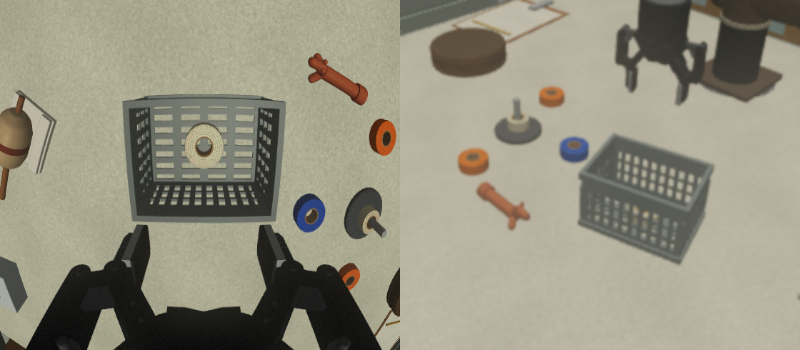

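The roll lies flat in the middle of the upright basket at about (205,145). The stand still holds its lower roll and the gripper is clear.

```bash
python3 -c "
from plant import ctrl
print(ctrl.sign_off())"
```

```text
the job is handed in; nothing more can be done
None
```

The job is handed in, with the verdict not returned: the basket stands upright with the cream roll flat inside, the lower roll is still on its stand, and the arm never went near the museum pieces (about 14 s of the 59 s used).

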